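Pack a two-layer food parcel

TASK

Pack the food parcel: stand every short tin upright in the bottom of the small empty black crate, one to a compartment, then lay the plywood divider, grip bar up, flat on the ledges inside the crate's corner posts. Stand the round and the square tub upright on the divider, one on each side of its grip bar, and see that each is closed with the lid of its own shape, fully home. Leave the small carton, jar, packet and tall can where they are.

Things in the scene. Friction and masses are not known exactly. Their poses are not given: they have to be found in the camera images.
- crate: open black crate, fixed, 196 x 196 mm, yaw varies; origin under its centre, z up. Floor 6 mm thick; walls and partition cross only 30 mm high make 2 x 2 compartments of 90 mm, centres 46 mm off the middle in x and y. L-shaped corner posts 84 mm high, inner faces 90 mm from the middle; in each a 14 mm ledge at 72 mm height carries the divider (4 mm play each side)
- cell1 (a point): centre of one compartment of the crate, on its inner floor (6 mm above the table); axes as the crate
- cell2 (a point): centre of one compartment of the crate, on its inner floor (6 mm above the table); axes as the crate
- cell3 (a point): centre of one compartment of the crate, on its inner floor (6 mm above the table); axes as the crate
- cell4 (a point): centre of one compartment of the crate, on its inner floor (6 mm above the table); axes as the crate
- can1_mid (a point): short food tin with a plain paper label, solid, 64 mm across, 62 mm high, about 250 g; point at its centre, half-way up, z up. There are two to four such tins (None from the start: not there)
- can2_mid (a point): short food tin with a plain paper label, solid, 64 mm across, 62 mm high, about 250 g; point at its centre, half-way up, z up. There are two to four such tins (None from the start: not there)
- can3_mid (a point): short food tin with a plain paper label, solid, 64 mm across, 62 mm high, about 250 g; point at its centre, half-way up, z up. There are two to four such tins (None from the start: not there)
- can4_mid (a point): short food tin with a plain paper label, solid, 64 mm across, 62 mm high, about 250 g; point at its centre, half-way up, z up. There are two to four such tins (None from the start: not there)
- divider_grip (a point): plywood divider, 172 x 172 x 6 mm, 250 g. A rim and a middle rib (along y), 8 mm high above the board, leave two bays 76 mm (x) by 162 mm, centre lines 43 mm either side of the middle. On the rib an upright grip bar 12 mm thick (x), 60 mm long (y), top 36 mm above the board. Point in the bar, 26 mm above the board's underside (20 mm above its upper face), z up
- tub_round_mid (a point): round open grey plastic tub, 66 mm across, 58 mm high, wall 3 mm; point at its centre half-way up, z up. 160 g
- tub_square_mid (a point): square open grey plastic tub, 62 x 62 mm (sides along its x and y), 58 mm high, wall 3 mm; point at its centre half-way up, z up. 160 g
- lid_round_knob (a point): round white lid of the round tub, 60 g, lying plug down: flange 72 mm across, 5 mm thick; under it a plug 54 mm across, 8 mm deep, enters the tub (3 mm play all round); on it a round knob 22 mm across, 30 mm high. Point in mid-knob, 15 mm above the flange, 28 mm above the plug's underside; on the closed tub it is 49 mm above the tub's point
- lid_square_knob (a point): square white lid of the square tub, 60 g, lying plug down: flange 70 x 70 x 5 mm; under it a plug 50 x 50 mm, 8 mm deep, enters the tub (3 mm play, sides in line); on it a square knob 22 x 22 mm, 30 mm high, all sides along x and y. Point in mid-knob, 15 mm above the flange, 28 mm above the plug's underside; on the closed tub it is 49 mm above the tub's point
- carton_mid (a point): bystander: small brown carton 70 x 45 x 45 mm among the goods; point at its centre
- jar: bystander: glass jar, 76 mm across, 90 mm high, at the far edge; origin under its centre
- packet: bystander: paper packet 70 x 160 x 50 mm at the far edge; origin under its centre
- tall_can: bystander: tall can, 74 mm across, 110 mm high, to the right of the robot (-y); origin under its centre (not one of the short tins)

How it is judged:
On the way, in this order (a step that is already met when the one before it is completed fails the run):
1. every tin that is there stands upright in a compartment of the crate, before the divider goes in ((horizontal distance between can1_mid and cell1 below 0.025 m or horizontal distance between can1_mid and cell2 below 0.025 m or horizontal distance between can1_mid and cell3 below 0.025 m or horizontal distance between can1_mid and cell4 below 0.025 m) and z of can1_mid in the frame of crate between 0.03 and 0.043 m and angle between each of can1_mid, can2_mid, can3_mid, can4_mid's own z axis and vertical below 0.15 rad and (horizontal distance between can2_mid and cell1 below 0.025 m or horizontal distance between can2_mid and cell2 below 0.025 m or horizontal distance between can2_mid and cell3 below 0.025 m or horizontal distance between can2_mid and cell4 below 0.025 m) and z of can2_mid in the frame of crate between 0.03 and 0.043 m and (horizontal distance between can3_mid and cell1 below 0.025 m or horizontal distance between can3_mid and cell2 below 0.025 m or horizontal distance between can3_mid and cell3 below 0.025 m or horizontal distance between can3_mid and cell4 below 0.025 m) and z of can3_mid in the frame of crate between 0.03 and 0.043 m and (horizontal distance between can4_mid and cell1 below 0.025 m or horizontal distance between can4_mid and cell2 below 0.025 m or horizontal distance between can4_mid and cell3 below 0.025 m or horizontal distance between can4_mid and cell4 below 0.025 m) and z of can4_mid in the frame of crate between 0.03 and 0.043 m), for 0.2 s.
2. the divider lies flat on the ledges inside the four corner posts (horizontal distance between divider_grip and crate below 0.01 m and z of divider_grip in the frame of crate between 0.092 and 0.103 m and angle between divider_grip's own z axis and vertical below 0.05 rad), for 0.2 s.
At the end, for the whole second after the job is handed in: Every tin upright on the crate floor, within 25 mm of a compartment centre; divider level on the ledges, within 10 mm of the middle; a tub upright in each bay of it, 30-60 mm from the bar; each lid on the tub of its shape, within 8 mm of centre, level, down to about 3 mm (all of step 1 and all of step 2 and y of tub_round_mid in the frame of divider_grip between -0.065 and 0.065 m and z of tub_round_mid in the frame of divider_grip between 0.003 and 0.014 m and angle between each of tub_round_mid, tub_square_mid, lid_round_knob, lid_square_knob's own z axis and vertical below 0.08 rad and y of tub_square_mid in the frame of divider_grip between -0.065 and 0.065 m and z of tub_square_mid in the frame of divider_grip between 0.003 and 0.014 m and ((x of tub_round_mid in the frame of divider_grip between 0.03 and 0.06 m and x of tub_square_mid in the frame of divider_grip between -0.06 and -0.03 m) or (x of tub_round_mid in the frame of divider_grip between -0.06 and -0.03 m and x of tub_square_mid in the frame of divider_grip between 0.03 and 0.06 m)) and horizontal distance between lid_round_knob and tub_round_mid below 0.008 m and z of lid_round_knob in the frame of tub_round_mid between 0.044 and 0.0525 m and horizontal distance between lid_square_knob and tub_square_mid below 0.008 m and z of lid_square_knob in the frame of tub_square_mid between 0.044 and 0.0525 m); the robot touches nothing.
It fails at once if the small brown carton is pushed more than 6 cm or lifted or knocked over (distance of carton_mid from where it was at the start of the episode above 0.06 m or angle between carton_mid's own z axis and vertical above 0.5 rad).
It fails at once if the jar is pushed more than 6 cm or lifted or knocked over (distance of jar from where it was at the start of the episode above 0.06 m or angle between jar's own z axis and vertical above 0.5 rad).
It fails at once if the paper packet is pushed more than 6 cm or lifted or knocked over (distance of packet from where it was at the start of the episode above 0.06 m or angle between packet's own z axis and vertical above 0.5 rad).
It fails at once if the tall can is pushed more than 6 cm or lifted or knocked over (distance of tall_can from where it was at the start of the episode above 0.06 m or angle between tall_can's own z axis and vertical above 0.5 rad).
Of can1, can2, can3, can4 only 2 to 4 are there at a start; the rules pass over those that are not, and their reading is None.
At some moment in a run one of can1, can2, can3, can4, lid_round, lid_square may be knocked a few centimetres aside while the robot is not near it.
It also fails if it takes over 210 s, if anything falls off the work surface, if the arm or the gripper's body presses on something with over 40 N, if the wrist force passes 120 N, or if a joint passes its speed limit or range.

ROBOT

A 6-joint arm with a two-finger parallel gripper is mounted at the origin on the work surface. World frame = base frame: x ahead of the robot, y to its left, z up, the work surface at z = 0. Lengths are in m, angles in rad, forces in N, time in s.
With the tool pointing down it reaches from about 0.4 to 0.925 m from the base axis. Payload 12.5 kg.
Tool frame: the origin (TCP) lies midway between the tips of the shut fingers; the grasp point (between the pads) lies 19 mm behind it; z points along the fingers, y is the direction in which the jaws open and shut (so a half turn about z gives the same grasp; the last joint's range is limited). The gripper opens to 95 mm and grips with 3 to 60 N. Pads are 20 mm wide; open, the fingers measure 119 mm over their backs; the gripper's body (75 mm by 180 mm) begins 59 mm behind the grasp point.
Start: joints at [1.203, 0.491, 1.559, -0, 1.092, -0.106], TCP at [0.162, 0.604, 0.215] pointing down, gripper open.
Joint ranges: [-3.1, 3.1], [-0.84, 2.19], [0.05, 2.79], [-1.13, 4.28], [0.06, 2.93], [-2.69, 2.69]. Speed limits (rad/s): [2.22, 2.22, 2.79, 3.14, 3.14, 3.14].

INTERFACE

Orientations are given as a rotation vector (axis times angle).
In Python, from workcell import bot, eyes, spotter gives the robot as it stands.
- The arm moves only by the tool carry_out, never from a script. Its argument "plan" is a list that holds one entry, the list of rows, each a list of 6 numbers: the shift along the tool's x, y, z in m, then the turn, a rotation vector about the tool's x, y, z in rad. In form: [[[x, y, z, ax, ay, az], ...]]. A call has 1 to 20 rows; each row is the pose to reach, as a shift and turn from the pose commanded when the call began, along the tool's axes at that moment; what a row does not reach only later rows make up. A row lasts 1/10 s, in which the tool goes at most 50 mm and 8.59 degrees, less where a joint would pass 70% of its speed; a pose out of reach is approached as far as the arm can. A call with a gripper value outside its range is refused whole. "claw" is the closure, from -1 (fully open) to 1 (shut), set as the call begins (left out, the last holds). The fingers move at their own pace and stop on an object; "squeeze" is the grip in N (left out, the last holds). Time passes only in rows, so rows that repeat a pose let the fingers close. It gives the time, the measured TCP pose, the force and the opening at its end, in the units of the state.
- bot.get_obs(): the state, without advancing time (a new reading comes with each control period).
- eyes.camera(name): name is "scene" or "side" or "wrist"; returns a dict with "image" (480x640x3 uint8, red, green, blue), "depth" (480x640 float32, m along the optical axis (not along the pixel's ray), 0 where there is no reading), "K" (3x3 intrinsics, pixels), "R" (3x3) and "t" (3): a world point X has camera coordinates R X + t; the wrist camera has in their place "mount" (4x4, takes a point from camera to tool coordinates, whose origin is the TCP and whose axes are the flange's). Camera axes: x right, y down, z forward; pixel columns grow to the right and rows downward; lengths in m; the calibration is good to about 2 mm. A picture is of the moment at which its call begins: read the wrist's pose just before it.
- bot.hand_in(): hands the job in, once; it reports no verdict.
Trained networks look in a picture, given as the dict that the camera call returned (one of the last four; its "shot" number tells which), for a name from the list of things; names that differ only in an ending like _2 or _b are one class to them, and where a whole thing is asked for, a point or a joint stands for the part that bears it (a point fixed in the world has none). Each returns a list of dicts, best first, with "p" (0 to 1); they miss things now and then, are a little off and sometimes report something else, mostly with a low value. They report only what shows in the picture. A call takes as long as a camera call.
- spotter.look_for(name, picture): "box" ([left, top, right, bottom] in pixels, round what is visible of it).
- spotter.spot_point(name, picture): "uv" ([column, row] in pixels: a listed point, or the origin of a listed thing).
The state is a dict: "time_s": time; "joints": joint angles; "qvel": joint speeds; "tau": joint torques, N m; "tool_pos": TCP position; "ee_rot": TCP orientation; "force": force on the tool from outside, world axes, zero at the start; "torque": the same for the moment, N m; "width": finger opening in m.
Only numpy, scipy, OpenCV 4.12 (cv2) and the standard library are available. Lean on these libraries where they do the work, as an engineer would, in place of code of your own. Each camera call takes 0.05 s, during which the arm holds its last target. There are 200 camera calls.

## Working session

There is one attempt and no reset: what is moved stays moved. The work goes in short steps, Python scripts to look and compute and a tool call to move; the robot and the scene stay as the last step left them, time stands still between calls to the robot, and variables do not carry over. Pictures are saved under pics/ and viewed, about 12 in all and at most 16, crops included, and the job is handed in when it is done.

Besides the shell and the picture viewer there is one more tool, called in YAML: its name, and indented under it one key for each argument. carry_out: Moves the arm, as the interface text tells. Its arguments: {"type":"object","properties":{"plan":{"type":"array"},"claw":{"type":"number"},"squeeze":{"type":"number"}},"required":["plan"]}

```bash
ls; mkdir -p pics; cat > h.py <<'E'
import numpy as np, cv2
from scipy.spatial.transform import Rotation as Rn
from workcell import bot, eyes, spotter
def cam(name):
    s=bot.get_obs(); p=eyes.camera(name)
    if 'R' not in p or p.get('R') is None:
        M=np.eye(4); M[:3,:3]=Rn.from_rotvec(s['ee_rot']).as_matrix(); M[:3,3]=s['tool_pos']
        W=M@np.array(p['mount']); R=W[:3,:3].T; p['_R'],p['_t']=R,-R@W[:3,3]
    else: p['_R'],p['_t']=np.array(p['R']),np.array(p['t'])
    return p
def ray(p,uv):
    d=np.linalg.inv(p['K'])@np.array([uv[0],uv[1],1.]); return -p['_R'].T@p['_t'], p['_R'].T@d
def onz(p,uv,z):
    o,d=ray(p,uv); return o+d*(z-o[2])/d[2]
def cloud(p):
    v,u=np.mgrid[0:480,0:640]; K=p['K']; z=p['depth']
    c=np.stack([(u-K[0,2])/K[0,0]*z,(v-K[1,2])/K[1,1]*z,z],-1)
    w=(c-p['_t'])@p['_R']; w[z<=0]=np.nan; return w
def save(p,n): cv2.imwrite(f'pics/{n}.png',p['image'][:,:,::-1])
def topdown(ps,n,x0=.2,x1=1.0,y0=-.5,y1=.7,s=500):
    pass
E
python3 - <<'E'
from h import *
s=bot.get_obs(); print({k:np.round(v,3) for k,v in s.items()})
for n in ['scene','side']:
    p=cam(n); save(p,n+'0'); print(n,-p['_R'].T@p['_t'])
    for k,z in [('crate',0),('can1_mid',.031),('divider_grip',.026),('tub_round_mid',.029),('tub_square_mid',.029),('lid_round_knob',.028),('lid_square_knob',.028),('carton_mid',.022),('jar',0),('packet',0),('tall_can',0)]:
        print(k,[(round(r['p'],2),np.round(r['uv']).astype(int).tolist(),np.round(onz(p,r['uv'],z)[:2],3).tolist()) for r in spotter.spot_point(k,p) if r['p']>.2])
E
```

```text
pics
{'time_s': np.float64(0.0), 'joints': array([ 1.203,  0.492,  1.559, -0.   ,  1.092, -0.106]), 'qvel': array([-0.001,  0.001, -0.002, -0.001,  0.001,  0.   ]), 'tau': array([ 1.0000e-03, -6.1267e+01, -2.5819e+01,  6.9000e-02,  4.8000e-02,
       -0.0000e+00]), 'tool_pos': array([0.162, 0.603, 0.214]), 'ee_rot': array([-4.100e-01, -3.114e+00,  2.000e-03]), 'force': array([-0.476,  0.089,  0.113]), 'torque': array([-0.012, -0.004,  0.028]), 'width': np.float64(0.095)}
scene [1.10293791 0.33964298 0.93680316]
crate [(0.59, [482, 303], [0.461, 0.264])]
can1_mid []
divider_grip [(0.57, [286, 170], [0.453, -0.271])]
tub_round_mid [(0.77, [379, 329], [0.655, 0.141]), (0.56, [333, 240], [0.546, -0.058])]
tub_square_mid [(0.93, [358, 204], [0.429, -0.076]), (0.38, [330, 241], [0.552, -0.06])]
lid_round_knob [(0.89, [414, 233], [0.418, 0.065])]
lid_square_knob [(0.61, [330, 239], [0.546, -0.064])]
carton_mid [(0.84, [433, 359], [0.641, 0.252]), (0.73, [347, 386], [0.781, 0.16])]
jar [(0.77, [267, 337], [0.794, -0.023])]
packet [(0.86, [346, 388], [0.777, 0.157])]
tall_can [(0.85, [186, 186], [0.624, -0.437])]
side [ 0.28027317 -0.81793555  0.78356086]
crate [(0.91, [237, 195], [0.466, 0.251]), (0.45, [256, 272], [0.434, -0.048])]
can1_mid [(0.62, [306, 257], [0.544, -0.073])]
divider_grip [(0.63, [298, 335], [0.457, -0.268]), (0.42, [335, 227], [0.647, 0.004])]
tub_round_mid [(0.62, [319, 197], [0.654, 0.127])]
tub_square_mid [(0.92, [254, 272], [0.425, -0.075])]
lid_round_knob []
lid_square_knob [(0.95, [305, 254], [0.547, -0.063])]
carton_mid [(0.72, [235, 193], [0.457, 0.23])]
jar [(0.91, [394, 230], [0.791, -0.034])]
packet [(0.7, [357, 189], [0.78, 0.158])]
tall_can [(0.6, [237, 231], [0.428, 0.106]), (0.57, [416, 396], [0.613, -0.448])]
```

View pics/scene0.png

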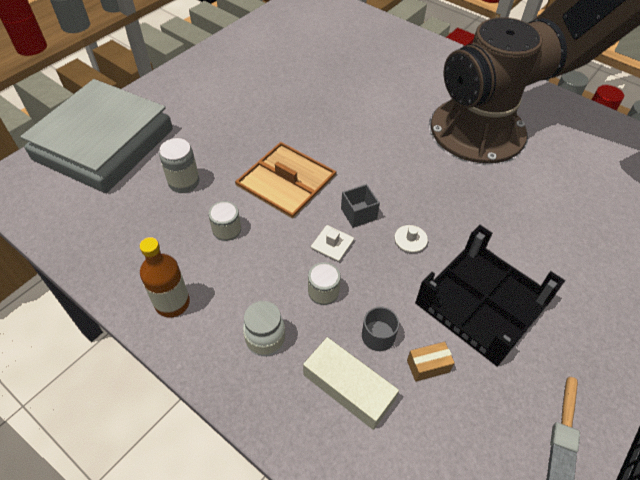

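View pics/side0.png

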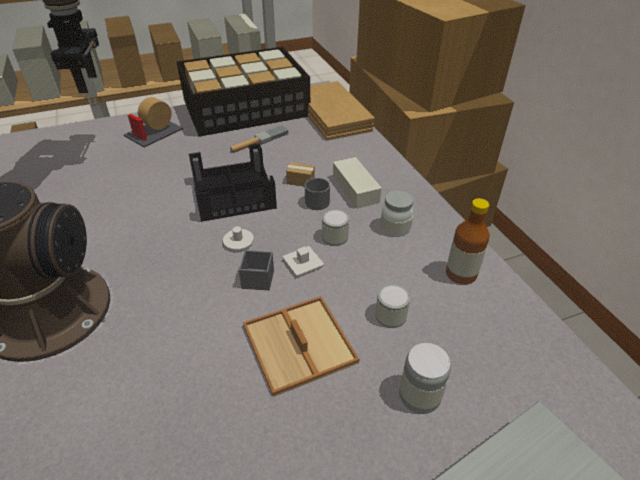

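The scene picture shows two short tins at (324,283) and (224,221), the divider at (286,178), square tub (360,205), round tub (380,328), lids at (332,242) and (411,238), and crate (490,297). The bystanders are the carton (431,360), packet (350,380), jar (264,327) and tall can (178,165). The side view agrees, so next I'll measure positions with depth.

```bash
cat >> h.py <<'E'
def fused(names=('scene','side')):
    P=[]
    for n in names:
        w=cloud(cam(n)).reshape(-1,3); P.append(w[~np.isnan(w[:,0])])
    return P
def band(P,c,r,z0,z1):
    m=(np.hypot(P[:,0]-c[0],P[:,1]-c[1])<r)&(P[:,2]>z0)&(P[:,2]<z1); return P[m]
def rect(Q):
    (c,sz,a)=cv2.minAreaRect((Q[:,:2]*1000).astype(np.float32)); return np.round(c,1),np.round(sz,1),round(a,1),len(Q)
E
python3 - <<'E'
from h import *
PP=fused()
for nm,P in zip(['scene','side'],PP):
    print(nm,'table z',np.round(np.percentile(band(P,(.55,.1),.3,-.02,.006)[:,2],[5,50,95]),4))
    for k,c,r,z0,z1 in [('can a',(.64,.05),.06,.055,.07),('can b',(.66,-.25),.06,.055,.07),('can mid a',(.64,.05),.06,.01,.07),('tubR',(.655,.135),.06,.05,.065),('tubS',(.425,-.075),.06,.05,.065),('lidR',(.418,.065),.05,.008,.018),('lidR k',(.418,.065),.05,.035,.05),('lidS',(.547,-.063),.05,.008,.018),('lidS k',(.547,-.063),.05,.035,.05),('bar',(.455,-.27),.08,.03,.05),('board',(.455,-.27),.14,.003,.025),('crate posts',(.46,.26),.17,.076,.09),('crate walls',(.46,.26),.15,.024,.035),('carton',(.64,.25),.07,.035,.05),('packet',(.78,.158),.12,.04,.06),('jar',(.79,-.03),.06,.075,.1),('tall',(.62,-.44),.07,.1,.12)]:
        Q=band(P,c,r,z0,z1)
        if len(Q)>5: print(k,*rect(Q),'zmax',round(np.percentile(Q[:,2],97),4))
E
```

```text
scene table z [-0.0032 -0.0002  0.0045]
can a [656.5  44.9] [118.1  59.8] 74.8 431 zmax 0.0647
can b [ 657.  -270.3] [63. 63.] 29.3 584 zmax 0.065
can mid a [657.1  44.8] [118.4  60.9] 74.8 710 zmax 0.0643
tubR [655.2 141.4] [65.7 65. ] 3.9 275 zmax 0.06
tubS [431.1 -71.4] [66.5 64.1] 63.2 276 zmax 0.0599
lidR [421.2  63. ] [72.3 75.6] 86.5 574 zmax 0.0163
lidR k [423.  63.] [20.9 19.6] 40.0 78 zmax 0.0464
lidS [540.1 -62.6] [73.6 71.8] 9.0 702 zmax 0.0164
lidS k [541.7 -62.6] [22.1 23. ] 9.1 104 zmax 0.0454
bar [ 459.1 -269.2] [15.4 60.2] 1.0 158 zmax 0.0446
board [ 455.3 -274.3] [270.7 271.6] 18.8 3835 zmax 0.0163
crate posts [459.3 262. ] [196.5 199.8] 84.9 619 zmax 0.086
crate walls [458.7 261.9] [197.2 201.6] 84.9 1652 zmax 0.0333
carton [647.4 250.1] [45.8 71.2] 55.3 973 zmax 0.0474
packet [735.5 159.2] [160.9 148.5] 89.9 3808 zmax 0.0531
jar [799.1 -23.2] [65.6 65.2] 55.7 1051 zmax 0.0922
tall [ 619.7 -449.9] [69.3 67.9] 88.6 618 zmax 0.1126
side table z [-0.0029 -0.0003  0.0036]
can a [657.4  43.7] [117.9  58.7] 72.0 209 zmax 0.0645
can b [ 655.5 -270.1] [63.7 62.9] 18.3 681 zmax 0.0642
can mid a [655.9  45.8] [119.3  59.8] 74.6 244 zmax 0.0644
tubR [653.7 141. ] [65.5 67.2] 9.8 164 zmax 0.0593
tubS [431.  -70.7] [66.2 62.6] 62.8 272 zmax 0.0591
lidR [421.   62.3] [71.4 69.2] 76.3 417 zmax 0.0157
lidR k [421.4  62.2] [20.3 20.7] 74.5 63 zmax 0.0441
lidS [540.  -61.6] [70.5 73. ] 9.0 554 zmax 0.0155
lidS k [540.8 -62.2] [23.7 23.3] 7.9 90 zmax 0.0451
bar [ 457.2 -268.2] [12.5 60.4] 2.3 210 zmax 0.0435
board [ 467.  -265.4] [249.5 262. ] 21.2 6510 zmax 0.0149
crate posts [458.8 263.9] [203.4 196. ] 85.0 281 zmax 0.0858
crate walls [485.3 261.8] [206.  249.2] 85.0 794 zmax 0.0333
carton [645.7 250.1] [49.6 72.8] 52.4 305 zmax 0.0471
packet [735.  160.3] [147.9 165.8] 0.5 1125 zmax 0.0547
jar [797.4 -22.2] [67.7 64.4] 80.7 492 zmax 0.092
tall [ 618.9 -451.7] [69.4 68.9] 12.0 1314 zmax 0.1118
```

```bash
cat >> h.py <<'E'
def tgt(phi):
    y=np.array([np.cos(phi),np.sin(phi),0]); z=np.array([0,0,-1.]); return np.stack([np.cross(y,z),y,z],1)
def go(*T):
    """T: (x,y,z,phi_deg) in world; prints the row for each from the present pose"""
    s=bot.get_obs(); p=np.array(s['tool_pos']); R=Rn.from_rotvec(s['ee_rot']).as_matrix()
    y=np.degrees(np.arctan2(R[1,1],R[0,1])); print('t',round(s['time_s'],1),'tcp',np.round(p,3),'phi',round(y,1),'w',round(s['width'],3))
    for x,yy,z,ph in T:
        ph=y+(ph-y+90)%180-90
        r=Rn.from_matrix(R.T@tgt(np.radians(ph))).as_rotvec(); d=R.T@(np.array([x,yy,z])-p)
        print(np.round(np.r_[d,r],3).tolist(),'dist',round(np.linalg.norm(d),3))
def circ(Q,r):
    from scipy.optimize import minimize
    h=cv2.convexHull((Q[:,:2]*1000).astype(np.float32))[:,0]
    return np.round(cv2.minEnclosingCircle(h)[0],1),np.round(Q[:,:2].mean(0)*1000,1),len(Q)
E
python3 - <<'E'
from h import *
PP=fused(); P=np.vstack(PP)
print('can a raw',rect(band(P,(.645,.02),.043,.058,.07)), circ(band(P,(.645,.02),.043,.058,.07),32))
p=cam('scene')
Q=cloud(p)[283-30:283+20,324-30:324+30].reshape(-1,3); Q=Q[Q[:,2]>.058]; print(circ(Q,32),rect(Q))
b=band(P,(.457,-.269),.128,.011,.02); print('board',rect(b))
print('bar',rect(band(P,(.457,-.269),.08,.032,.05)))
w=band(P,(.459,.262),.145,.02,.04);print('crate',rect(w))
th=np.radians(-5.05); R=np.array([[np.cos(th),-np.sin(th)],[np.sin(th),np.cos(th)]])
c=np.array([.459,.2625])
for i in (-1,1):
  for j in (-1,1): print('cell',i,j,np.round(c+R@[.046*i,.046*j],4))
cc=circ(Q,32)[0]/1000
go((cc[0],cc[1],.2,75),(cc[0],cc[1],.038,75))
E
```

```text
can a raw (array([644.8,   2.6]), array([50.1, 64.4]), 88.5, 851) (array([644.5,  -3. ]), array([645.,   2.]), 851)
(array([644.3,  -2.5]), array([645.7,  -2.7]), 705) (array([645.5,  -2.7]), array([64.4, 62.5]), 52.4, 705)
board (array([ 458.1, -267.9]), array([177.6, 176. ]), 2.5, 1915)
bar (array([ 458.1, -268.1]), array([15.4, 60.3]), 4.0, 349)
crate (array([459. , 262.8]), array([205.8, 201.1]), 84.9, 3285)
cell -1 -1 [0.4091 0.2207]
cell -1 1 [0.4172 0.3124]
cell 1 -1 [0.5008 0.2126]
cell 1 1 [0.5089 0.3043]
t 1.4 tcp [0.162 0.604 0.215] phi 75.0 w 0.095
[-0.623, -0.461, 0.015, 0.0, 0.0, -0.0] dist 0.775
[-0.623, -0.461, 0.177, 0.0, 0.0, -0.0] dist 0.795
```

carry_out:
  plan:
    - [[-0.623,-0.461,0.015,0,0,0],[-0.623,-0.461,0.015,0,0,0],[-0.623,-0.461,0.015,0,0,0],[-0.623,-0.461,0.015,0,0,0],[-0.623,-0.461,0.015,0,0,0],[-0.623,-0.461,0.015,0,0,0],[-0.623,-0.461,0.015,0,0,0],[-0.623,-0.461,0.015,0,0,0],[-0.623,-0.461,0.015,0,0,0],[-0.623,-0.461,0.015,0,0,0],[-0.623,-0.461,0.015,0,0,0],[-0.623,-0.461,0.015,0,0,0],[-0.623,-0.461,0.015,0,0,0],[-0.623,-0.461,0.015,0,0,0],[-0.623,-0.461,0.015,0,0,0],[-0.623,-0.461,0.015,0,0,0],[-0.623,-0.461,0.015,0,0,0],[-0.623,-0.461,0.015,0,0,0],[-0.623,-0.461,0.015,0,0,0],[-0.623,-0.461,0.015,0,0,0]]
  claw: -1
  squeeze: 30

```text
time_s: 3.45
tool_pos: [0.6437, -0.0017, 0.2]
ee_rot: [0.408, 3.115, 0.0]
force: [0.7, 0.5, -0.3]
width: 0.0951
```

```bash
python3 - <<'E'
from h import *
p=cam('wrist'); w=cloud(p).reshape(-1,3); w=w[~np.isnan(w[:,0])]
print(len(w),rect(band(w,(.645,-.0025),.05,.055,.07)))
go((.645,-.0025,.038,75))
E
```

```text
306003 (array([645.2,  -2.9]), array([62.5, 62.9]), 32.1, 4025)
t 3.5 tcp [ 0.644 -0.002  0.2  ] phi 75.1 w 0.095
[-0.001, -0.0, 0.162, 0.0, 0.0, 0.001] dist 0.162
```

carry_out:
  plan:
    - [[-0.001,0,0.05,0,0,0],[-0.001,0,0.1,0,0,0],[-0.001,0,0.14,0,0,0],[-0.001,0,0.162,0,0,0],[-0.001,0,0.162,0,0,0],[-0.001,0,0.162,0,0,0]]

```text
time_s: 4.1
tool_pos: [0.6455, -0.0026, 0.0384]
ee_rot: [0.409, 3.114, 0.0]
force: [-0.4, -0.3, 0.1]
width: 0.0948
```

carry_out:
  plan:
    - [[0,0,0,0,0,0],[0,0,0,0,0,0],[0,0,0,0,0,0],[0,0,0,0,0,0],[0,0,0,0,0,0],[0,0,0,0,0,0],[0,0,0,0,0,0],[0,0,0,0,0,0],[0,0,-0.03,0,0,0],[0,0,-0.08,0,0,0],[0,0,-0.13,0,0,0],[0,0,-0.13,0,0,0],[0,0,-0.13,0,0,0]]
  claw: 0.8
  squeeze: 40

```text
time_s: 5.4
tool_pos: [0.6452, -0.0031, 0.1682]
ee_rot: [0.41, 3.113, 0.0]
force: [0.3, -0.1, -2.2]
width: 0.0632
```

```bash
python3 - <<'E'
from h import *
# cell(1,-1): offset direction from crate centre -50deg; jaws perpendicular: 40deg
go((.5008,.2126,.17,40),(.5008,.2126,.045,40))
E
```

```text
t 5.4 tcp [ 0.645 -0.003  0.168] phi 75.0 w 0.063
[0.195, 0.171, -0.002, 0.001, 0.001, 0.611] dist 0.26
[0.195, 0.171, 0.123, 0.001, 0.001, 0.611] dist 0.287
```

carry_out:
  plan:
    - [[0.195,0.171,-0.002,0,0,0.611],[0.195,0.171,-0.002,0,0,0.611],[0.195,0.171,-0.002,0,0,0.611],[0.195,0.171,-0.002,0,0,0.611],[0.195,0.171,-0.002,0,0,0.611],[0.195,0.171,-0.002,0,0,0.611],[0.195,0.171,-0.002,0,0,0.611],[0.195,0.171,-0.002,0,0,0.611],[0.195,0.171,-0.002,0,0,0.611],[0.195,0.171,0.03,0,0,0.611],[0.195,0.171,0.06,0,0,0.611],[0.195,0.171,0.09,0,0,0.611],[0.195,0.171,0.11,0,0,0.611],[0.195,0.171,0.12,0,0,0.611],[0.195,0.171,0.123,0,0,0.611],[0.195,0.171,0.123,0,0,0.611],[0.195,0.171,0.123,0,0,0.611]]

```text
time_s: 7.1
tool_pos: [0.5018, 0.2123, 0.0453]
ee_rot: [1.328, 2.846, 0.001]
force: [0.2, 0.4, -1.6]
width: 0.0634
```

carry_out:
  plan:
    - [[0,0,0,0,0,0],[0,0,0,0,0,0],[0,0,0,0,0,0],[0,0,0,0,0,0],[0,0,-0.03,0,0,0],[0,0,-0.08,0,0,0],[0,0,-0.13,0,0,0],[0,0,-0.16,0,0,0],[0,0,-0.16,0,0,0],[0,0,-0.16,0,0,0]]
  claw: -0.7

```text
time_s: 8.1
tool_pos: [0.5009, 0.2126, 0.2049]
ee_rot: [1.327, 2.847, 0.001]
force: [-0.1, 0.4, -0.1]
width: 0.081
```

```bash
python3 - <<'E'
from h import *
p=cam('wrist'); w=cloud(p).reshape(-1,3); w=w[~np.isnan(w[:,0])]
print('tin in cell',rect(band(w,(.5008,.2126),.045,.06,.075)))
P=np.vstack(fused())
b=rect(band(P,(.656,-.27),.06,.055,.07)); print(b)
x,y=b[0]/1000
go((x,y,.2,40),(x,y,.038,40))
E
```

```text
tin in cell (array([501.6, 211. ]), array([65.5, 62.7]), 88.5, 4118)
(array([ 655.4, -270.9]), array([66. , 63.2]), 32.9, 1265)
t 8.2 tcp [0.501 0.212 0.203] phi 40.0 w 0.081
[-0.47, -0.192, 0.003, -0.002, -0.001, -0.0] dist 0.508
[-0.47, -0.192, 0.165, -0.002, -0.001, -0.0] dist 0.534
```

carry_out:
  plan:
    - [[-0.47,-0.192,0.003,0,0,0],[-0.47,-0.192,0.003,0,0,0],[-0.47,-0.192,0.003,0,0,0],[-0.47,-0.192,0.003,0,0,0],[-0.47,-0.192,0.003,0,0,0],[-0.47,-0.192,0.003,0,0,0],[-0.47,-0.192,0.003,0,0,0],[-0.47,-0.192,0.003,0,0,0],[-0.47,-0.192,0.003,0,0,0],[-0.47,-0.192,0.003,0,0,0],[-0.47,-0.192,0.003,0,0,0],[-0.47,-0.192,0.003,0,0,0],[-0.47,-0.192,0.003,0,0,0],[-0.47,-0.192,0.003,0,0,0]]
  claw: -1

```text
time_s: 9.65
tool_pos: [0.6559, -0.2693, 0.2015]
ee_rot: [-1.326, -2.848, -0.0]
force: [0.5, -0.7, 0.5]
width: 0.0951
```

```bash
python3 - <<'E'
from h import *
p=cam('wrist'); w=cloud(p).reshape(-1,3); w=w[~np.isnan(w[:,0])]
b=rect(band(w,(.656,-.27),.06,.055,.07)); print(b)
x,y=b[0]/1000
go((x,y,.038,40))
E
```

```text
(array([ 657.3, -270.2]), array([62.8, 63.1]), 17.3, 4013)
t 9.7 tcp [ 0.656 -0.269  0.202] phi 40.1 w 0.095
[-0.002, 0.0, 0.164, 0.0, -0.0, 0.001] dist 0.164
```

carry_out:
  plan:
    - [[-0.002,0,0.05,0,0,0],[-0.002,0,0.1,0,0,0],[-0.002,0,0.14,0,0,0],[-0.002,0,0.163,0,0,0],[-0.002,0,0.163,0,0,0],[-0.002,0,0.163,0,0,0]]

```text
time_s: 10.3
tool_pos: [0.6578, -0.2718, 0.0396]
ee_rot: [1.326, 2.847, 0.0]
force: [0.9, -0.6, 0.0]
width: 0.0951
```

carry_out:
  plan:
    - [[0,0,0,0,0,0],[0,0,0,0,0,0],[0,0,0,0,0,0],[0,0,0,0,0,0],[0,0,0,0,0,0],[0,0,0,0,0,0],[0,0,0,0,0,0],[0,0,0,0,0,0],[0,0,-0.03,0,0,0],[0,0,-0.08,0,0,0],[0,0,-0.13,0,0,0],[0,0,-0.15,0,0,0],[0,0,-0.15,0,0,0]]
  claw: 0.8

```text
time_s: 11.6
tool_pos: [0.6581, -0.2729, 0.1917]
ee_rot: [1.326, 2.843, -0.0]
force: [0.3, 0.6, -4.0]
width: 0.0632
```

```bash
python3 - <<'E'
from h import *
# cell(-1,1): same diagonal, jaws 40deg
go((.4172,.3124,.18,40),(.4172,.3124,.045,40))
E
```

```text
t 11.6 tcp [ 0.658 -0.273  0.192] phi 40.0 w 0.063
[0.603, 0.192, 0.009, 0.002, 0.005, -0.0] dist 0.633
[0.604, 0.191, 0.144, 0.002, 0.005, -0.0] dist 0.65
```

carry_out:
  plan:
    - [[0.603,0.192,0.009,0,0,0],[0.603,0.192,0.009,0,0,0],[0.603,0.192,0.009,0,0,0],[0.603,0.192,0.009,0,0,0],[0.603,0.192,0.009,0,0,0],[0.603,0.192,0.009,0,0,0],[0.603,0.192,0.009,0,0,0],[0.603,0.192,0.009,0,0,0],[0.603,0.192,0.009,0,0,0],[0.603,0.192,0.009,0,0,0],[0.603,0.192,0.009,0,0,0],[0.603,0.192,0.009,0,0,0],[0.603,0.192,0.009,0,0,0],[0.603,0.192,0.009,0,0,0],[0.603,0.192,0.009,0,0,0],[0.603,0.192,0.009,0,0,0]]

```text
time_s: 13.2
tool_pos: [0.4168, 0.312, 0.1786]
ee_rot: [-1.328, -2.846, 0.003]
force: [0.2, 0.8, -3.5]
width: 0.0633
```

```bash
python3 - <<'E'
from h import *
go((.4172,.3124,.045,40))
E
```

```text
t 13.2 tcp [0.417 0.312 0.179] phi 40.0 w 0.063
[-0.0, 0.001, 0.134, -0.002, -0.0, -0.001] dist 0.134
```

carry_out:
  plan:
    - [[0,0,0.04,0,0,0],[0,0,0.08,0,0,0],[0,0,0.11,0,0,0],[0,0,0.125,0,0,0],[0,0,0.132,0,0,0],[0,0,0.133,0,0,0],[0,0,0.133,0,0,0]]

```text
time_s: 13.9
tool_pos: [0.4174, 0.3127, 0.0472]
ee_rot: [1.329, 2.846, 0.001]
force: [-0.2, 0.3, -2.4]
width: 0.0632
```

carry_out:
  plan:
    - [[0,0,0,0,0,0],[0,0,0,0,0,0],[0,0,0,0,0,0],[0,0,0,0,0,0],[0,0,-0.03,0,0,0],[0,0,-0.08,0,0,0],[0,0,-0.13,0,0,0],[0,0,-0.16,0,0,0],[0,0,-0.16,0,0,0],[0,0,-0.16,0,0,0]]
  claw: -0.7

```text
time_s: 14.9
tool_pos: [0.4167, 0.3129, 0.2069]
ee_rot: [1.327, 2.847, 0.002]
force: [-0.3, 0.1, -0.6]
width: 0.0808
```

```bash
python3 - <<'E'
from h import *
p=cam('wrist'); w=cloud(p).reshape(-1,3); w=w[~np.isnan(w[:,0])]
print('tin2 in cell',rect(band(w,(.417,.312),.045,.06,.075)),'tin1',rect(band(w,(.501,.2126),.045,.06,.075)))
P=np.vstack(fused())
print('bar',rect(band(P,(.457,-.269),.08,.032,.05)),'board',rect(band(P,(.457,-.269),.128,.011,.02)))
go((.458,-.268,.2,2.5))
E
```

```text
tin2 in cell (array([416.2, 314.7]), array([62.9, 63.4]), 85.1, 4075) tin1 (array([507.5, 215.1]), array([54.3, 72.2]), 68.4, 1183)
bar (array([ 458.5, -268. ]), array([14.7, 60.6]), 2.7, 351) board (array([ 457.3, -268.3]), array([175.5, 176.9]), 3.1, 1898)
t 15.1 tcp [0.416 0.313 0.205] phi 40.0 w 0.081
[-0.472, -0.341, 0.006, -0.002, 0.0, 0.654] dist 0.582
```

carry_out:
  plan:
    - [[-0.472,-0.341,0.006,0,0,0.654],[-0.472,-0.341,0.006,0,0,0.654],[-0.472,-0.341,0.006,0,0,0.654],[-0.472,-0.341,0.006,0,0,0.654],[-0.472,-0.341,0.006,0,0,0.654],[-0.472,-0.341,0.006,0,0,0.654],[-0.472,-0.341,0.006,0,0,0.654],[-0.472,-0.341,0.006,0,0,0.654],[-0.472,-0.341,0.006,0,0,0.654],[-0.472,-0.341,0.006,0,0,0.654],[-0.472,-0.341,0.006,0,0,0.654],[-0.472,-0.341,0.006,0,0,0.654],[-0.472,-0.341,0.006,0,0,0.654],[-0.472,-0.341,0.006,0,0,0.654],[-0.472,-0.341,0.006,0,0,0.654],[-0.472,-0.341,0.006,0,0,0.654]]
  claw: -0.2

```text
time_s: 16.65
tool_pos: [0.459, -0.2666, 0.2005]
ee_rot: [-2.17, -2.271, -0.0]
force: [-0.5, 0.5, 0.2]
width: 0.0569
```

```bash
python3 - <<'E'
from h import *
p=cam('wrist'); w=cloud(p).reshape(-1,3); w=w[~np.isnan(w[:,0])]
print('bar',rect(band(w,(.457,-.269),.08,.032,.05)),'rims',rect(band(w,(.457,-.269),.128,.0115,.02)))
P=np.vstack(fused())
for k,c in [('t1',(.501,.2126)),('t2',(.417,.3124))]: print(k,rect(band(P,c,.045,.06,.075)))
for k,c in [('tubR',(.655,.141)),('tubS',(.431,-.071))]: print(k,rect(band(P,c,.06,.05,.065)))
for k,c in [('lidR',(.421,.063)),('lidS',(.54,-.062))]: print(k,rect(band(P,c,.05,.008,.018)))
go((.458,-.268,.011,2.7))
E
```

```text
bar (array([ 458.2, -268. ]), array([11.2, 59.4]), 2.7, 793) rims (array([ 458.7, -268.8]), array([172.6, 172.3]), 2.9, 4208)
t1 (array([501.1, 210.1]), array([67. , 65.9]), 82.1, 1027)
t2 (array([416.2, 315.6]), array([71.7, 66.9]), 84.5, 1093)
tubR (array([655.9, 141.1]), array([66.1, 64.5]), 31.3, 354)
tubS (array([430.4, -71.9]), array([66.4, 65.1]), 63.2, 471)
lidR (array([420.9,  62.4]), array([71.7, 72.3]), 89.3, 813)
lidS (array([540.9, -61.1]), array([74.1, 75. ]), 9.3, 1139)
t 16.8 tcp [ 0.459 -0.267  0.201] phi 2.6 w 0.057
[-0.001, -0.001, 0.19, 0.0, 0.0, -0.002] dist 0.19
```

carry_out:
  plan:
    - [[-0.001,-0.001,0.05,0,0,0],[-0.001,-0.001,0.1,0,0,0],[-0.001,-0.001,0.14,0,0,0],[-0.001,-0.001,0.17,0,0,0],[-0.001,-0.001,0.183,0,0,0],[-0.001,-0.001,0.19,0,0,0],[-0.001,-0.001,0.19,0,0,0],[-0.001,-0.001,0.19,0,0,0]]

```text
time_s: 17.6
tool_pos: [0.4586, -0.2692, 0.0118]
ee_rot: [2.171, 2.269, 0.0]
force: [-0.1, -0.5, 0.0]
width: 0.0568
```

carry_out:
  plan:
    - [[0,0,0,0,0,0],[0,0,0,0,0,0],[0,0,0,0,0,0],[0,0,0,0,0,0],[0,0,0,0,0,0],[0,0,0,0,0,0],[0,0,0,0,0,0],[0,0,0,0,0,0],[0,0,-0.03,0,0,0],[0,0,-0.08,0,0,0],[0,0,-0.13,0,0,0],[0,0,-0.17,0,0,0],[0,0,-0.17,0,0,0],[0,0,-0.17,0,0,0]]
  claw: 1
  squeeze: 50

```text
time_s: 19.0
tool_pos: [0.4578, -0.2687, 0.1807]
ee_rot: [2.172, 2.269, 0.0]
force: [1.2, -0.2, -3.0]
width: 0.0119
```

```bash
python3 - <<'E'
from h import *
p=cam('wrist'); w=cloud(p).reshape(-1,3); w=w[~np.isnan(w[:,0])]
s=bot.get_obs(); c=s['tool_pos']; print('board',rect(band(w,c,.13,c[2]-.02,c[2]+.012)))
print('bar',rect(band(w,c,.07,c[2]+.02,c[2]+.035)))
go((.459,.263,.18,-5.05))
E
```

```text
board (array([ 458.1, -266.7]), array([173.3, 167.8]), 2.5, 75954)
bar (array([ 456. , -267.5]), array([59.8, 29.1]), 78.7, 3344)
t 19.1 tcp [ 0.457 -0.268  0.18 ] phi 2.5 w 0.012
[0.531, 0.025, 0.0, -0.001, -0.001, 0.132] dist 0.531
```

carry_out:
  plan:
    - [[0.531,0.025,0,0,0,0.132],[0.531,0.025,0,0,0,0.132],[0.531,0.025,0,0,0,0.132],[0.531,0.025,0,0,0,0.132],[0.531,0.025,0,0,0,0.132],[0.531,0.025,0,0,0,0.132],[0.531,0.025,0,0,0,0.132],[0.531,0.025,0,0,0,0.132],[0.531,0.025,0,0,0,0.132],[0.531,0.025,0,0,0,0.132],[0.531,0.025,0,0,0,0.132],[0.531,0.025,0,0,0,0.132],[0.531,0.025,0,0,0,0.132],[0.531,0.025,0,0,0,0.132]]

```text
time_s: 20.45
tool_pos: [0.4592, 0.2618, 0.1795]
ee_rot: [-2.317, -2.12, 0.004]
force: [0.2, -0.2, -1.8]
width: 0.0118
```

```bash
python3 - <<'E'
from h import *
P=np.vstack(fused())
print('posts',rect(band(P,(.459,.263),.17,.074,.092)))
s=bot.get_obs(); c=s['tool_pos']; print('board',rect(band(P,c,.135,c[2]-.02,c[2]+.01)))
p=cam('wrist'); w=cloud(p).reshape(-1,3); w=w[~np.isnan(w[:,0])]
print('board w',rect(band(w,c,.135,c[2]-.02,c[2]+.01)))
go((.459,.263,.110,-5.05),(.459,.263,.083,-5.05))
E
```

```text
posts (array([458.9, 263.7]), array([203.4, 199.3]), 84.8, 676)
board (array([458.9, 262.3]), array([180.9, 176.2]), 85.2, 8645)
board w (array([460.4, 263.5]), array([168.2, 173.6]), 84.8, 75914)
t 20.6 tcp [0.46  0.262 0.18 ] phi -5.1 w 0.012
[0.001, -0.001, 0.07, -0.0, 0.0, -0.001] dist 0.07
[0.001, -0.001, 0.097, -0.0, 0.0, -0.001] dist 0.097
```

carry_out:
  plan:
    - [[0.001,-0.001,0.03,0,0,0],[0.001,-0.001,0.06,0,0,0],[0.001,-0.001,0.07,0,0,0],[0.001,-0.001,0.08,0,0,0],[0.001,-0.001,0.086,0,0,0],[0.001,-0.001,0.091,0,0,0],[0.001,-0.001,0.094,0,0,0],[0.001,-0.001,0.096,0,0,0],[0.001,-0.001,0.096,0,0,0]]

```text
time_s: 21.5
tool_pos: [0.4588, 0.2639, 0.0848]
ee_rot: [2.317, 2.122, 0.001]
force: [0.2, 0.8, -2.5]
width: 0.0119
```

```bash
python3 - <<'E'
from h import *
s=bot.get_obs(); print(s['force'],s['tool_pos'],s['torque'])
P=np.vstack(fused()); c=s['tool_pos']
b=band(P,c,.125,.06,.08); print(rect(b),np.percentile(b[:,2],[5,50,95]))
# plane fit of board surface
q=band(P,c,.07,.06,.084); A=np.c_[q[:,:2]-c[:2],np.ones(len(q))]; print(np.linalg.lstsq(A,q[:,2],rcond=None)[0])
E
```

```text
[ 0.24329959  0.75128994 -2.47859087] [0.45881155 0.26387068 0.08476908] [-0.13835725 -0.02916789  0.03635567]
(array([459.1, 261.8]), array([197.8, 197.3]), 84.5, 3892) [0.0699983  0.07868679 0.07987408]
[-0.00028667 -0.0012336   0.07967295]
```

carry_out:
  plan:
    - [[0,0,0.001,0,0,0],[0,0,0.002,0,0,0],[0,0,0.002,0,0,0]]

```text
time_s: 21.9
tool_pos: [0.4588, 0.2638, 0.0826]
ee_rot: [-2.317, -2.122, -0.0]
force: [-0.5, 0.6, -2.8]
width: 0.0115
```

carry_out:
  plan:
    - [[0,0,0,0,0,0],[0,0,0,0,0,0],[0,0,0,0,0,0],[0,0,0,0,0,0],[0,0,0,0,0,0],[0,0,-0.03,0,0,0],[0,0,-0.08,0,0,0],[0,0,-0.13,0,0,0],[0,0,-0.13,0,0,0],[0,0,-0.13,0,0,0]]
  claw: 0.2

```text
time_s: 22.9
tool_pos: [0.4588, 0.2639, 0.2135]
ee_rot: [2.316, 2.121, 0.003]
force: [-0.4, 0.7, -0.0]
width: 0.038
```

```bash
python3 - <<'E'
from h import *
p=cam('wrist'); w=cloud(p).reshape(-1,3); w=w[~np.isnan(w[:,0])]
print('bar',rect(band(w,(.459,.263),.05,.1,.125)),'rim',rect(band(w,(.459,.263),.122,.083,.092)))
q=band(w,(.459,.263),.1,.06,.082); A=np.c_[q[:,:2]-[.459,.263],np.ones(len(q))]; print(np.linalg.lstsq(A,q[:,2],rcond=None)[0])
P=np.vstack(fused())
print('tubR',rect(band(P,(.655,.141),.06,.05,.065)),rect(band(P,(.655,.141),.06,.01,.065)))
go((.6555,.141,.2,84.95))
E
```

```text
bar (array([459.6, 264.3]), array([59.9, 11.5]), 84.8, 1167) rim (array([460.8, 268.8]), array([183.1, 195.4]), 84.9, 6271)
[-0.00042393  0.00018931  0.07739715]
tubR (array([654.5, 142.1]), array([66. , 68.1]), 0.8, 431) (array([654.3, 141.6]), array([67.8, 68.3]), 22.8, 1595)
t 23.1 tcp [0.458 0.264 0.211] phi -5.0 w 0.038
[-0.105, 0.207, 0.011, -0.003, -0.001, -1.571] dist 0.233
```

```bash
python3 - <<'E'
from h import *
go((.655,.1415,.17,60),(.655,.1415,.030,60))
E
```

```text
t 23.1 tcp [0.458 0.264 0.211] phi -5.0 w 0.038
[-0.104, 0.207, 0.041, -0.003, -0.0, -1.135] dist 0.235
[-0.104, 0.207, 0.181, -0.003, -0.0, -1.135] dist 0.294
```

carry_out:
  plan:
    - [[-0.104,0.207,0.041,0,0,-1.135],[-0.104,0.207,0.041,0,0,-1.135],[-0.104,0.207,0.041,0,0,-1.135],[-0.104,0.207,0.041,0,0,-1.135],[-0.104,0.207,0.041,0,0,-1.135],[-0.104,0.207,0.041,0,0,-1.135],[-0.104,0.207,0.041,0,0,-1.135],[-0.104,0.207,0.041,0,0,-1.135],[-0.104,0.207,0.041,0,0,-1.135],[-0.104,0.207,0.041,0,0,-1.135],[-0.104,0.207,0.041,0,0,-1.135],[-0.104,0.207,0.041,0,0,-1.135]]
  claw: -1

```text
time_s: 24.25
tool_pos: [0.6557, 0.1421, 0.1714]
ee_rot: [-0.815, -3.034, 0.0]
force: [0.8, -0.1, -0.5]
width: 0.0951
```

```bash
python3 - <<'E'
from h import *
p=cam('wrist'); w=cloud(p).reshape(-1,3); w=w[~np.isnan(w[:,0])]
b=rect(band(w,(.655,.1415),.06,.045,.065)); print(b, 'carton',rect(band(w,(.646,.25),.06,.03,.05)))
x,y=b[0]/1000
go((x,y,.03,60))
E
```

```text
(array([655.8, 142.1]), array([64.8, 65.4]), 60.8, 1440) carton (array([648.5, 250.5]), array([46. , 70.5]), 55.3, 5391)
t 24.3 tcp [0.656 0.142 0.172] phi 59.9 w 0.095
[-0.0, 0.0, 0.142, 0.0, -0.0, -0.001] dist 0.142
```

carry_out:
  plan:
    - [[0,0,0.05,0,0,0],[0,0,0.09,0,0,0],[0,0,0.13,0,0,0],[0,0,0.141,0,0,0],[0,0,0.141,0,0,0],[0,0,0.141,0,0,0]]

```text
time_s: 24.9
tool_pos: [0.6567, 0.1421, 0.0324]
ee_rot: [0.813, 3.032, 0.001]
force: [0.8, -0.0, 0.3]
width: 0.0949
```

carry_out:
  plan:
    - [[0,0,0,0,0,0],[0,0,0,0,0,0],[0,0,0,0,0,0],[0,0,0,0,0,0],[0,0,0,0,0,0],[0,0,0,0,0,0],[0,0,0,0,0,0],[0,0,0,0,0,0],[0,0,-0.03,0,0,0],[0,0,-0.08,0,0,0],[0,0,-0.13,0,0,0],[0,0,-0.17,0,0,0],[0,0,-0.17,0,0,0],[0,0,-0.17,0,0,0]]
  claw: 1
  squeeze: 25

```text
time_s: 26.3
tool_pos: [0.6556, 0.142, 0.2008]
ee_rot: [0.813, 3.034, 0.0]
force: [-0.2, -0.2, -2.4]
width: 0.0668
```

```bash
python3 - <<'E'
from h import *
go((.5023,.2602,.20,84.9),(.5023,.2602,.11,84.9))
E
```

```text
t 26.3 tcp [0.656 0.142 0.201] phi 60.0 w 0.067
[0.192, 0.026, 0.001, 0.0, 0.001, -0.435] dist 0.194
[0.192, 0.026, 0.091, 0.0, 0.001, -0.435] dist 0.214
```

carry_out:
  plan:
    - [[0.192,0.026,0.001,0,0,-0.435],[0.192,0.026,0.001,0,0,-0.435],[0.192,0.026,0.001,0,0,-0.435],[0.192,0.026,0.001,0,0,-0.435],[0.192,0.026,0.001,0,0,-0.435],[0.192,0.026,0.001,0,0,-0.435],[0.192,0.026,0.001,0,0,-0.435],[0.192,0.026,0.001,0,0,-0.435],[0.192,0.026,0.03,0,0,-0.435],[0.192,0.026,0.06,0,0,-0.435],[0.192,0.026,0.08,0,0,-0.435],[0.192,0.026,0.088,0,0,-0.435],[0.192,0.026,0.091,0,0,-0.435],[0.192,0.026,0.091,0,0,-0.435],[0.192,0.026,0.091,0,0,-0.435]]

```text
time_s: 27.8
tool_pos: [0.5032, 0.2606, 0.1105]
ee_rot: [0.14, 3.137, 0.001]
force: [0.9, -0.7, -1.3]
width: 0.0661
```

carry_out:
  plan:
    - [[0,0,0,0,0,0],[0,0,0,0,0,0],[0,0,0,0,0,0],[0,0,0,0,0,0],[0,0,-0.03,0,0,0],[0,0,-0.08,0,0,0],[0,0,-0.12,0,0,0],[0,0,-0.12,0,0,0],[0,0,-0.12,0,0,0]]
  claw: -0.7

```text
time_s: 28.7
tool_pos: [0.5025, 0.2606, 0.2301]
ee_rot: [0.139, 3.137, 0.001]
force: [0.1, -0.1, -0.4]
width: 0.0807
```

```bash
python3 - <<'E'
from h import *
p=cam('wrist'); w=cloud(p).reshape(-1,3); w=w[~np.isnan(w[:,0])]
q=band(w,(.502,.26),.05,.125,.145);print('tubR',rect(q),np.median(q[:,2]))
print('bar',rect(band(w,(.459,.263),.05,.1,.125)))
P=np.vstack(fused())
print('tubS',rect(band(P,(.431,-.071),.06,.05,.065)),rect(band(P,(.431,-.071),.06,.02,.065)))
go((.431,-.071,.17,63),(.431,-.071,.17,-27))
print(bot.get_obs()['joints'])
E
```

```text
tubR (array([502.6, 260.1]), array([65.3, 65.2]), 22.8, 1551) 0.13467102731329794
bar (array([476.1, 263. ]), array([60.8, 47. ]), 85.8, 1667)
tubS (array([430.9, -71.3]), array([67.5, 64.2]), 63.3, 549) (array([430.8, -71.3]), array([67.6, 64.9]), 62.6, 1729)
t 28.9 tcp [0.502 0.26  0.228] phi 84.9 w 0.081
[0.041, -0.336, 0.059, -0.001, -0.002, 0.382] dist 0.344
[0.041, -0.336, 0.059, 0.0, -0.002, -1.188] dist 0.344
[ 3.61589501e-01  3.93295875e-01  1.68850200e+00  9.73311418e-05
  1.06211305e+00 -1.12045064e+00]
```

carry_out:
  plan:
    - [[0.041,-0.336,0.03,0,0,0.382],[0.041,-0.336,0.03,0,0,0.382],[0.041,-0.336,0.03,0,0,0.382],[0.041,-0.336,0.03,0,0,0.382],[0.041,-0.336,0.059,0,0,0.382],[0.041,-0.336,0.059,0,0,0.382],[0.041,-0.336,0.059,0,0,0.382],[0.041,-0.336,0.059,0,0,0.382],[0.041,-0.336,0.059,0,0,0.382],[0.041,-0.336,0.059,0,0,0.382],[0.041,-0.336,0.059,0,0,0.382]]
  claw: -1

```text
time_s: 29.95
tool_pos: [0.4322, -0.0694, 0.1707]
ee_rot: [0.73, 3.056, 0.0]
force: [-0.0, -0.3, 0.6]
width: 0.0949
```

```bash
python3 - <<'E'
from h import *
p=cam('wrist'); w=cloud(p).reshape(-1,3); w=w[~np.isnan(w[:,0])]
b=rect(band(w,(.431,-.071),.06,.045,.065)); print(b)
x,y=b[0]/1000
go((x,y,.03,63))
E
```

```text
(array([432. , -70.9]), array([62.2, 62.6]), 63.1, 1801)
t 30.0 tcp [ 0.432 -0.069  0.171] phi 63.1 w 0.095
[-0.0, -0.001, 0.141, 0.0, 0.0, 0.002] dist 0.141
```

carry_out:
  plan:
    - [[0,-0.001,0.05,0,0,0],[0,-0.001,0.09,0,0,0],[0,-0.001,0.13,0,0,0],[0,-0.001,0.141,0,0,0],[0,-0.001,0.141,0,0,0],[0,-0.001,0.141,0,0,0]]

```text
time_s: 30.6
tool_pos: [0.4318, -0.0709, 0.03]
ee_rot: [0.731, 3.055, 0.0]
force: [-0.4, 0.8, -0.2]
width: 0.0955
```

carry_out:
  plan:
    - [[0,0,0,0,0,0],[0,0,0,0,0,0],[0,0,0,0,0,0],[0,0,0,0,0,0],[0,0,0,0,0,0],[0,0,0,0,0,0],[0,0,0,0,0,0],[0,0,0,0,0,0],[0,0,-0.03,0,0,0],[0,0,-0.08,0,0,0],[0,0,-0.13,0,0,0],[0,0,-0.18,0,0,0],[0,0,-0.18,0,0,0],[0,0,-0.18,0,0,0]]
  claw: 1

```text
time_s: 32.0
tool_pos: [0.4313, -0.0714, 0.2101]
ee_rot: [0.732, 3.053, -0.0]
force: [-0.3, -0.4, -2.6]
width: 0.062
```

```bash
python3 - <<'E'
from h import *
go((.4167,.268,.21,84.9),(.4167,.268,.11,84.9))
E
```

```text
t 32.0 tcp [ 0.431 -0.071  0.21 ] phi 63.0 w 0.062
[0.167, 0.296, -0.0, 0.0, 0.002, -0.382] dist 0.34
[0.167, 0.296, 0.1, 0.0, 0.002, -0.382] dist 0.354
```

carry_out:
  plan:
    - [[0.167,0.296,0,0,0,-0.382],[0.167,0.296,0,0,0,-0.382],[0.167,0.296,0,0,0,-0.382],[0.167,0.296,0,0,0,-0.382],[0.167,0.296,0,0,0,-0.382],[0.167,0.296,0,0,0,-0.382],[0.167,0.296,0,0,0,-0.382],[0.167,0.296,0,0,0,-0.382],[0.167,0.296,0,0,0,-0.382],[0.167,0.296,0,0,0,-0.382],[0.167,0.296,0,0,0,-0.382],[0.167,0.296,0.03,0,0,-0.382],[0.167,0.296,0.06,0,0,-0.382],[0.167,0.296,0.085,0,0,-0.382],[0.167,0.296,0.096,0,0,-0.382],[0.167,0.296,0.1,0,0,-0.382],[0.167,0.296,0.101,0,0,-0.382],[0.167,0.296,0.101,0,0,-0.382]]

```text
time_s: 33.8
tool_pos: [0.4174, 0.2682, 0.1095]
ee_rot: [0.14, 3.137, 0.001]
force: [0.2, 0.0, -0.7]
width: 0.0617
```

carry_out:
  plan:
    - [[0,0,0,0,0,0],[0,0,0,0,0,0],[0,0,0,0,0,0],[0,0,0,0,0,0],[0,0,-0.03,0,0,0],[0,0,-0.08,0,0,0],[0,0,-0.12,0,0,0],[0,0,-0.12,0,0,0],[0,0,-0.12,0,0,0]]
  claw: -0.7

```text
time_s: 34.7
tool_pos: [0.4168, 0.2682, 0.2291]
ee_rot: [0.139, 3.137, 0.001]
force: [-0.2, -0.0, -0.6]
width: 0.0808
```

```bash
python3 - <<'E'
from h import *
p=cam('wrist'); w=cloud(p).reshape(-1,3); w=w[~np.isnan(w[:,0])]
q=band(w,(.417,.268),.05,.125,.145);print('tubS',rect(q),np.median(q[:,2]))
P=np.vstack(fused())
print('lidS',rect(band(P,(.541,-.062),.07,.008,.018)),rect(band(P,(.541,-.062),.07,.035,.05)))
print('lidR',rect(band(P,(.421,.063),.07,.008,.018)),rect(band(P,(.421,.063),.07,.035,.05)))
go((.541,-.062,.17,99))
E
```

```text
tubS (array([417.1, 267.8]), array([62.2, 62.4]), 84.8, 1910) 0.13484790167649435
lidS (array([540.5, -62. ]), array([75.9, 73.4]), 8.3, 1268) (array([540.3, -62.1]), array([24.9, 24.8]), 12.1, 197)
lidR (array([421.9,  62.6]), array([70.7, 73.8]), 89.0, 987) (array([421.4,  62.7]), array([22. , 22.3]), 60.9, 141)
t 34.9 tcp [0.416 0.268 0.227] phi 84.9 w 0.081
[-0.153, -0.318, 0.057, -0.001, -0.002, -0.246] dist 0.357
```

carry_out:
  plan:
    - [[-0.153,-0.318,0.02,0,0,-0.246],[-0.153,-0.318,0.02,0,0,-0.246],[-0.153,-0.318,0.02,0,0,-0.246],[-0.153,-0.318,0.02,0,0,-0.246],[-0.153,-0.318,0.057,0,0,-0.246],[-0.153,-0.318,0.057,0,0,-0.246],[-0.153,-0.318,0.057,0,0,-0.246],[-0.153,-0.318,0.057,0,0,-0.246],[-0.153,-0.318,0.057,0,0,-0.246],[-0.153,-0.318,0.057,0,0,-0.246],[-0.153,-0.318,0.057,0,0,-0.246],[-0.153,-0.318,0.057,0,0,-0.246]]
  claw: -0.2

```text
time_s: 36.05
tool_pos: [0.5409, -0.0608, 0.1721]
ee_rot: [-0.249, 3.131, 0.0]
force: [-0.8, -0.1, -0.1]
width: 0.0569
```

```bash
python3 - <<'E'
from h import *
p=cam('wrist'); w=cloud(p).reshape(-1,3); w=w[~np.isnan(w[:,0])]
b=rect(band(w,(.541,-.062),.06,.038,.05)); print(b,rect(band(w,(.541,-.062),.06,.009,.016)))
x,y=b[0]/1000
go((x,y,.017,99))
E
```

```text
(array([541.6, -62. ]), array([22.2, 21.5]), 8.4, 646) (array([541.8, -61.7]), array([70.7, 70.2]), 8.5, 4802)
t 36.1 tcp [ 0.541 -0.061  0.172] phi 99.1 w 0.057
[-0.0, -0.001, 0.155, -0.0, 0.001, 0.002] dist 0.155
```

carry_out:
  plan:
    - [[0,-0.001,0.05,0,0,0.01],[0,-0.001,0.1,0,0,0.01],[0,-0.001,0.14,0,0,0.01],[0,-0.001,0.15,0,0,0.01],[0,-0.001,0.155,0,0,0.01],[0,-0.001,0.155,0,0,0.01],[0,-0.001,0.155,0,0,0.01]]

```text
time_s: 36.8
tool_pos: [0.5422, -0.0632, 0.0183]
ee_rot: [-0.231, 3.13, -0.001]
force: [0.1, 0.1, 0.4]
width: 0.057
```

carry_out:
  plan:
    - [[0,0,0,0,0,0],[0,0,0,0,0,0],[0,0,0,0,0,0],[0,0,0,0,0,0],[0,0,0,0,0,0],[0,0,0,0,0,0],[0,0,0,0,0,0],[0,0,0,0,0,0],[0,0,-0.03,0,0,0],[0,0,-0.08,0,0,0],[0,0,-0.13,0,0,0],[0,0,-0.18,0,0,0],[0,0,-0.19,0,0,0],[0,0,-0.19,0,0,0]]
  claw: 1
  squeeze: 30

```text
time_s: 38.2
tool_pos: [0.5416, -0.0632, 0.208]
ee_rot: [-0.231, 3.13, -0.001]
force: [-0.7, -1.5, -0.9]
width: 0.0221
```

```bash
python3 - <<'E'
from h import *
p=cam('wrist'); w=cloud(p).reshape(-1,3); w=w[~np.isnan(w[:,0])]
c=bot.get_obs()['tool_pos']; print('flange',rect(band(w,c,.06,c[2]-.012,c[2]+.003)))
go((.4171,.2678,.205,84.85),(.4171,.2678,.160,84.85))
E
```

```text
flange (array([540.6, -64.2]), array([67.7, 70.3]), 8.5, 9140)
t 38.2 tcp [ 0.541 -0.063  0.206] phi 98.4 w 0.021
[0.074, 0.345, 0.001, 0.0, 0.0, 0.237] dist 0.353
[0.074, 0.345, 0.046, 0.0, 0.0, 0.237] dist 0.356
```

carry_out:
  plan:
    - [[0.074,0.345,0.001,0,0,0.237],[0.074,0.345,0.001,0,0,0.237],[0.074,0.345,0.001,0,0,0.237],[0.074,0.345,0.001,0,0,0.237],[0.074,0.345,0.001,0,0,0.237],[0.074,0.345,0.001,0,0,0.237],[0.074,0.345,0.001,0,0,0.237],[0.074,0.345,0.001,0,0,0.237],[0.074,0.345,0.001,0,0,0.237],[0.074,0.345,0.001,0,0,0.237],[0.074,0.345,0.001,0,0,0.237],[0.074,0.345,0.041,0,0,0.237],[0.074,0.345,0.041,0,0,0.237],[0.074,0.345,0.041,0,0,0.237]]

```text
time_s: 39.65
tool_pos: [0.4177, 0.2665, 0.1658]
ee_rot: [-0.143, -3.137, 0.001]
force: [-0.0, 0.8, -0.1]
width: 0.0219
```

```bash
python3 - <<'E'
from h import *
c=bot.get_obs()['tool_pos']
for n in ['scene','side','wrist']:
    p=cam(n); w=cloud(p).reshape(-1,3); w=w[~np.isnan(w[:,0])]
    print(n,'flange',rect(band(w,c,.06,c[2]-.009,c[2]+.003)),'tub',rect(band(w,(.417,.268),.05,.11,.137)))
go((.4171,.2678,.150,84.85),(.4171,.2678,.145,84.85))
E
```

```text
scene flange (array([417.5, 264.8]), array([70.3, 72.9]), 85.2, 860) tub (array([422. , 267.3]), array([62.2, 75.7]), 82.2, 466)
side flange (array([417.5, 265.8]), array([76.1, 70. ]), 84.5, 385) tub (array([424.2, 266.6]), array([68.2, 78.8]), 85.1, 366)
wrist flange (array([416.9, 266.6]), array([70.3, 67. ]), 84.8, 9177) tub (array([391.3, 270.2]), array([62.1, 10.7]), 84.8, 1630)
t 39.8 tcp [0.418 0.267 0.167] phi 84.8 w 0.022
[0.001, 0.0, 0.017, 0.001, 0.001, -0.001] dist 0.017
[0.001, 0.0, 0.022, 0.001, 0.001, -0.001] dist 0.022
```

carry_out:
  plan:
    - [[0,0.001,0.005,0,0,0],[0,0.001,0.01,0,0,0],[0,0.001,0.014,0,0,0],[0,0.001,0.017,0,0,0],[0,0.001,0.019,0,0,0],[0,0.001,0.02,0,0,0],[0,0.001,0.02,0,0,0]]

```text
time_s: 40.5
tool_pos: [0.4175, 0.2683, 0.1455]
ee_rot: [-0.141, -3.138, 0.0]
force: [-0.1, 0.4, -0.4]
width: 0.022
```

carry_out:
  plan:
    - [[0,0,0.001,0,0,0],[0,0,0.0015,0,0,0],[0,0,0.0015,0,0,0]]

```text
time_s: 40.8
tool_pos: [0.4176, 0.2683, 0.1446]
ee_rot: [0.141, 3.138, 0.001]
force: [-1.3, -0.8, 4.6]
width: 0.0219
```

carry_out:
  plan:
    - [[0,0,0,0,0,0],[0,0,0,0,0,0],[0,0,0,0,0,0],[0,0,0,0,0,0],[0,0,0,0,0,0],[0,0,-0.03,0,0,0],[0,0,-0.08,0,0,0],[0,0,-0.09,0,0,0],[0,0,-0.09,0,0,0],[0,0,-0.09,0,0,0]]
  claw: -0.2

```text
time_s: 41.8
tool_pos: [0.4171, 0.2681, 0.2332]
ee_rot: [-0.141, -3.137, 0.001]
force: [0.2, 0.5, -1.2]
width: 0.0571
```

```bash
python3 - <<'E'
from h import *
p=cam('wrist'); w=cloud(p).reshape(-1,3); w=w[~np.isnan(w[:,0])]
f=band(w,(.417,.268),.055,.132,.15); print('flange',rect(f),np.median(f[:,2]))
A=np.c_[f[:,:2]-[.417,.268],np.ones(len(f))]; print(np.linalg.lstsq(A,f[:,2],rcond=None)[0])
k=band(w,(.417,.268),.055,.16,.18); print('knob',rect(k),np.median(k[:,2]))
q=band(w,(.502,.26),.05,.125,.145);print('tubR',rect(q),np.median(q[:,2]))
P=np.vstack(fused())
print('lidR',rect(band(P,(.421,.063),.07,.008,.018)),rect(band(P,(.421,.063),.07,.035,.05)))
go((.4215,.0627,.17,84.9))
E
```

```text
flange (array([427.4, 267. ]), array([70.2, 88.8]), 84.9, 7296) 0.14034559310924097
[-0.00240581  0.00048831  0.14031338]
knob (array([417.7, 267.8]), array([22. , 21.5]), 85.1, 1099) 0.17007816878985302
tubR (array([484. , 261.4]), array([65.3, 63.5]), 86.1, 912) 0.13436407391233873
lidR (array([422.1,  63.4]), array([73.8, 72.4]), 60.2, 989) (array([421.9,  62.9]), array([23.4, 21.9]), 57.2, 141)
t 42.0 tcp [0.417 0.268 0.233] phi 84.9 w 0.057
[-0.023, -0.204, 0.063, -0.001, -0.002, -0.001] dist 0.215
```

carry_out:
  plan:
    - [[-0.023,-0.204,0,0,0,0],[-0.023,-0.204,0,0,0,0],[-0.023,-0.204,0,0,0,0],[-0.023,-0.204,0.03,0,0,0],[-0.023,-0.204,0.063,0,0,0],[-0.023,-0.204,0.063,0,0,0],[-0.023,-0.204,0.063,0,0,0],[-0.023,-0.204,0.063,0,0,0],[-0.023,-0.204,0.063,0,0,0]]

```text
time_s: 42.85
tool_pos: [0.4227, 0.064, 0.1722]
ee_rot: [0.138, 3.137, 0.0]
force: [-0.3, -1.1, 0.2]
width: 0.057
```

```bash
python3 - <<'E'
from h import *
p=cam('wrist'); w=cloud(p).reshape(-1,3); w=w[~np.isnan(w[:,0])]
b=rect(band(w,(.4215,.0627),.06,.038,.05)); print(b,rect(band(w,(.4215,.0627),.06,.009,.016)))
x,y=b[0]/1000
go((x,y,.018,84.9))
E
```

```text
(array([422.4,  63.7]), array([21.4, 20.7]), 44.6, 495) (array([422.6,  63.6]), array([71.9, 71.2]), 22.5, 3982)
t 42.9 tcp [0.423 0.064 0.172] phi 84.9 w 0.057
[0.0, -0.0, 0.154, 0.0, 0.002, 0.001] dist 0.154
```

carry_out:
  plan:
    - [[0,0,0.05,0,0,0],[0,0,0.1,0,0,0],[0,0,0.14,0,0,0],[0,0,0.15,0,0,0],[0,0,0.154,0,0,0],[0,0,0.154,0,0,0],[0,0,0.154,0,0,0]]

```text
time_s: 43.6
tool_pos: [0.423, 0.0632, 0.0187]
ee_rot: [0.14, 3.136, 0.0]
force: [-0.2, -0.2, 0.2]
width: 0.057
```

carry_out:
  plan:
    - [[0,0,0,0,0,0],[0,0,0,0,0,0],[0,0,0,0,0,0],[0,0,0,0,0,0],[0,0,0,0,0,0],[0,0,0,0,0,0],[0,0,0,0,0,0],[0,0,0,0,0,0],[0,0,-0.03,0,0,0],[0,0,-0.08,0,0,0],[0,0,-0.13,0,0,0],[0,0,-0.18,0,0,0],[0,0,-0.2,0,0,0],[0,0,-0.2,0,0,0],[0,0,-0.2,0,0,0]]
  claw: 1

```text
time_s: 45.1
tool_pos: [0.4217, 0.063, 0.2165]
ee_rot: [-0.141, -3.138, -0.0]
force: [-0.0, 0.9, -2.1]
width: 0.0215
```

```bash
python3 - <<'E'
from h import *
c=bot.get_obs()['tool_pos']
p=cam('wrist'); w=cloud(p).reshape(-1,3); w=w[~np.isnan(w[:,0])]
print('flange',rect(band(w,c,.06,c[2]-.012,c[2]+.003)))
P=np.vstack(fused()); q=band(P,(.502,.26),.05,.125,.145);print('tubR',rect(q))
go((.5025,.2602,.218,84.9),(.5025,.2602,.165,84.9))
E
```

```text
flange (array([419.7,  62.3]), array([68.1, 68.9]), 37.3, 8054)
tubR (array([498.3, 256.5]), array([78.2, 66.7]), 38.3, 525)
t 45.2 tcp [0.422 0.063 0.216] phi 84.8 w 0.021
[-0.063, 0.204, -0.003, -0.0, -0.003, -0.001] dist 0.213
[-0.063, 0.204, 0.05, -0.0, -0.003, -0.001] dist 0.219
```

carry_out:
  plan:
    - [[-0.063,0.204,-0.003,0,0,0],[-0.063,0.204,-0.003,0,0,0],[-0.063,0.204,-0.003,0,0,0],[-0.063,0.204,-0.003,0,0,0],[-0.063,0.204,-0.003,0,0,0],[-0.063,0.204,-0.003,0,0,0],[-0.063,0.204,-0.003,0,0,0],[-0.063,0.204,0.05,0,0,0],[-0.063,0.204,0.05,0,0,0],[-0.063,0.204,0.05,0,0,0],[-0.063,0.204,0.05,0,0,0]]

```text
time_s: 46.35
tool_pos: [0.5038, 0.2601, 0.1688]
ee_rot: [0.142, 3.137, 0.001]
force: [0.2, 0.2, 0.0]
width: 0.0217
```

```bash
python3 - <<'E'
from h import *
c=bot.get_obs()['tool_pos']
for n in ['scene','side','wrist']:
    p=cam(n); w=cloud(p).reshape(-1,3); w=w[~np.isnan(w[:,0])]
    print(n,'flange',rect(band(w,c,.045,c[2]-.009,c[2]+.003)))
    q=band(w,(.502,.26),.045,.125,.137); print('tub',rect(q) if len(q)>5 else None)
go((.5025,.2602,.150,84.9),(.5025,.2602,.1455,84.85))
E
```

```text
scene flange (array([503.8, 258.5]), array([71.3, 72.4]), 77.6, 767)
tub (array([519.6, 262.3]), array([30.7, 64.4]), 10.0, 171)
side flange (array([501.3, 257.9]), array([70.3, 69.9]), 74.0, 296)
tub (array([498.8, 252.8]), array([55.8, 64.8]), 69.7, 132)
wrist flange (array([501.8, 259.6]), array([68.1, 69.1]), 38.2, 8010)
tub (array([478.4, 260.9]), array([57.2, 16.6]), 88.0, 756)
t 46.5 tcp [0.504 0.261 0.169] phi 84.8 w 0.021
[0.001, -0.0, 0.019, 0.001, 0.002, -0.001] dist 0.019
[0.001, -0.0, 0.023, 0.001, 0.002, -0.0] dist 0.023
```

carry_out:
  plan:
    - [[0,0.001,0.005,0,0,0],[0,0.001,0.01,0,0,0],[0,0.001,0.015,0,0,0],[0,0.001,0.019,0,0,0],[0,0.001,0.021,0,0,0],[0,0.001,0.022,0,0,0],[0,0.001,0.022,0,0,0]]

```text
time_s: 47.2
tool_pos: [0.5033, 0.2616, 0.1452]
ee_rot: [0.141, 3.138, 0.0]
force: [0.3, -0.6, -0.9]
width: 0.0214
```

carry_out:
  plan:
    - [[0,0,0.001,0,0,0],[0,0,0.0015,0,0,0],[0,0,0.0015,0,0,0]]

```text
time_s: 47.5
tool_pos: [0.5034, 0.2616, 0.1451]
ee_rot: [0.141, 3.137, 0.001]
force: [-3.4, -2.7, 14.3]
width: 0.0216
```

carry_out:
  plan:
    - [[0,0,0,0,0,0],[0,0,0,0,0,0],[0,0,0,0,0,0],[0,0,0,0,0,0],[0,0,0,0,0,0],[0,0,-0.03,0,0,0],[0,0,-0.08,0,0,0],[0,0,-0.11,0,0,0],[0,0,-0.11,0,0,0],[0,0,-0.11,0,0,0]]
  claw: -0.2

```text
time_s: 48.5
tool_pos: [0.5031, 0.2615, 0.2537]
ee_rot: [0.141, 3.138, 0.0]
force: [1.2, -0.4, 0.0]
width: 0.0573
```

```bash
python3 - <<'E'
from h import *
p=cam('wrist'); save(p,'wrist_end'); w=cloud(p).reshape(-1,3); w=w[~np.isnan(w[:,0])]
for nm,c0 in [('R',(.5025,.260)),('S',(.417,.268))]:
    f=band(w,c0,.036,.132,.15); print(nm,'flange',rect(f),np.median(f[:,2]))
    A=np.c_[f[:,:2]-c0,np.ones(len(f))]; print(np.round(np.linalg.lstsq(A,f[:,2],rcond=None)[0],4))
    k=band(w,c0,.03,.16,.18); print('knob',rect(k),np.median(k[:,2]))
p=cam('side'); cv2.imwrite('pics/side_end.png',cv2.resize(p['image'][120:290,140:400,::-1],None,fx=3,fy=3))
Q=cloud(p).reshape(-1,3); Q=Q[~np.isnan(Q[:,0])]
for nm,c0 in [('R',(.5025,.260)),('S',(.417,.268))]: print(nm,'tub wall',rect(band(Q,c0,.06,.095,.13)))
E
```

```text
R flange (array([502.9, 260.5]), array([70.2, 70.7]), 82.3, 5083) 0.14035923322664795
[0.0011 0.0011 0.1404]
knob (array([503.4, 261.3]), array([21.4, 20.8]), 47.0, 727) 0.1700479574793932
S flange (array([417.9, 267.9]), array([69.9, 69.5]), 84.9, 6659) 0.14039186247438282
[1.000e-04 1.500e-03 1.404e-01]
knob (array([418.1, 267.7]), array([21.4, 21.5]), 84.8, 1140) 0.17020933086030465
R tub wall (array([481. , 248.4]), array([56.9, 88.4]), 56.7, 388)
S tub wall (array([430.1, 251.9]), array([96.3, 55. ]), 22.8, 420)
```

View pics/side_end.png

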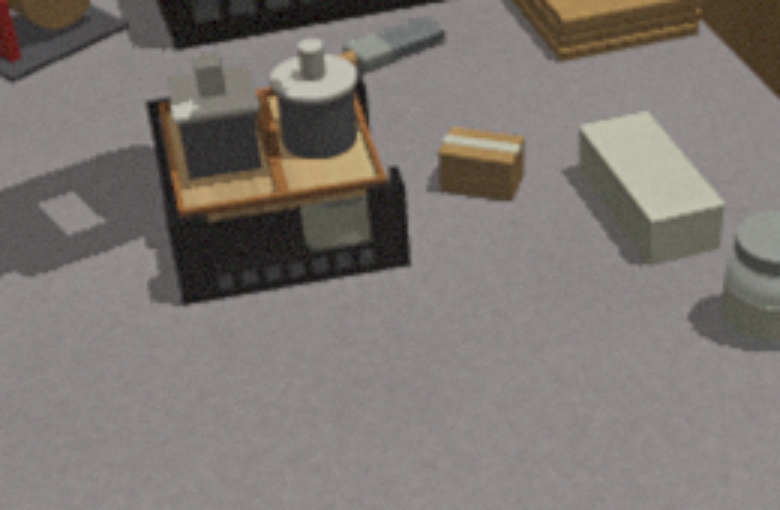

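The crop shows the divider seated in the crate, with the square tub (218,125) and round tub (315,105) on either side of the bar and both lids on. Depth puts both flanges at 140 mm and level, and the gripper is clear, so I'll hand in.

```bash
python3 -c "
from workcell import bot
print(bot.hand_in())"
```

```text
the job is handed in; nothing more can be done
None
```

I packed the parcel and handed it in at about 49 s of the 210 s allowed. The hand-in gave no verdict.

- **Tins:** I found only two. They stand in diagonally opposite compartments, within about 3–4 mm of the centres. I checked both after placing them. The divider now hides one of them, so I couldn't check that one again at the end.
- **Divider:** it measured level and about 1 mm from the crate's middle when I placed it. I didn't measure it again after the tubs went on.
- **Tubs and lids:** the round tub is on the +x side of the bar and the square tub on the -x side. Each has its own lid on, level, with the flange about 5 mm above the tub's rim, as it should be when fully home. Each knob is within about 1.5 mm of its tub's centre.
- **Round lid:** it met about 14 N on its last millimetre, but it measured fully home after release.
- **Bystanders:** I never touched the carton, jar, packet or tall can.
- **Last checks:** I saw no knocked-aside object during the run. The last readings of the tub walls from the side camera were partly hidden and unusable, so the tub positions come from the wrist camera just after each was placed. Nothing else failed or disagreed.

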